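# Sweep the reject cap into the reject box and log it

## Task

One of the three caps on the raised inspection deck was turned upside down (open mouth up) to mark it as a reject: slide it along the deck, without lifting it, off the deck's open end so that it drops into the open reject box there, and leave the two good caps standing where they are. Then log the reject on the tally console: press the big key fully and let it go, and after that the small key.

Things in the scene. Friction and masses are not known exactly. Their poses are not given: they have to be found in the camera images.
- deck: Fixed grey-painted steel inspection deck, 270 (x) x 260 (y) mm, top surface 100 mm above the bench. Origin under its centre at bench level. A 4 mm rim stands 10 mm high on both x sides and the +y end; the -y end (y = -130 mm) is open and hangs 10 mm inside the reject box. The caps stand in rows at about x = -75, 0, +75 mm, y -50 to 35; which is in which row varies.
- scrap_box: Grey plastic reject box, fixed at the deck's open end and moving with it, its clear lid open. Origin at the centre of its underside; x points away from the deck (deck's -y), y along the deck's x. Inside: x -78 to 86 mm, y -122 to 122 mm; walls 3 mm thick, 85 mm high; earlier rejects (fixed) fill it to 44 mm.
- scrap_box_lid (a joint): Hinge of the box's clear lid, rad: 0 shut, 1.92 fully open. It stands open past upright all the time, hinged on the side far from the deck at x = 92, z = 88 mm of the box; the lid is 254 mm wide and reaches about 265 mm above the bench.
- reject_cap: The reject: red moulded plastic cap, 46 mm across, 39 mm high, 13 g, standing upside down on the deck: flange ring at the bottom, hollow mouth up. Origin at the centre of its underside as it stands.
- good_cap_a: Good red cap standing the right way up on the deck (closed top up, flange near the top), 44 mm across, 39 mm high, origin at the centre of its underside.
- good_cap_b: The other good cap, the same as good_cap_a.
- console: Grey tally console on the bench, fixed, 90 (x) x 140 (y) x 65 mm, origin at the centre of its underside; two black round keys on its top face, in low black housings, 68 mm apart along its y: the big key at y = -32 mm, the small one at y = +36 mm.
- big_key_top (a point): Centre of the top face of the big key (38 mm across, pressed straight down).
- small_key_top (a point): Centre of the top face of the small key (20 mm across, pressed straight down).
- big_key (a joint): Travel of the big key, m: 0 up, 0.006 fully down (4 N); it springs back.
- small_key (a joint): Travel of the small key, m: 0 up, 0.006 fully down (4 N); it springs back.
Mind the look-alikes: they are no part of the job. Of the things that look like the reject_cap, the smallest one is meant.

How it is judged:
On the way, in this order (a step that is already met when the one before it is completed fails the run):
1. the reject cap is in the reject box (x of reject_cap in the frame of scrap_box between -0.078 and 0.086 m and y of reject_cap in the frame of scrap_box between -0.122 and 0.122 m and z of reject_cap in the frame of scrap_box between -0.005 and 0.085 m), for 0.1 s.
2. the big key is pressed down (value of joint big_key above 0.004 m), for 0.04 s.
3. the small key is pressed down, the big one being up (value of joint small_key above 0.004 m and value of joint big_key below 0.002 m), for 0.04 s.
At the end, for the whole second after the job is handed in: The reject cap lies at rest inside the walls of the reject box (its origin less than 85 mm above the box's underside), both keys are up again (less than 2 mm down), and both good caps stand upright (within 0.2 rad) on the deck within 15 mm of where they stood (all of step 1 and linear speed of reject_cap below 0.02 m/s and value of joint each of big_key, small_key below 0.002 m and distance of each of good_cap_a, good_cap_b from where it was at the start of the episode below 0.015 m and angle between each of good_cap_a, good_cap_b's own z axis and vertical below 0.2 rad); the robot touches nothing.
It fails at once if a good cap is shoved more than 15 mm or knocked over (distance of any of good_cap_a, good_cap_b from where it was at the start of the episode above 0.015 m or angle between any of good_cap_a, good_cap_b's own z axis and vertical above 0.4 rad).
It fails at once if the reject cap is lifted more than 25 mm off the deck (z of reject_cap in the frame of deck above 0.125 m).
It fails at once if a key is pressed before the reject is in the box (value of joint any of big_key, small_key above 0.004 m and not (x of reject_cap in the frame of scrap_box between -0.078 and 0.086 m and y of reject_cap in the frame of scrap_box between -0.122 and 0.122 m and z of reject_cap in the frame of scrap_box between -0.005 and 0.085 m)).
It fails at once if both keys are down at once (value of joint each of big_key, small_key above 0.004 m).
It also fails if it takes over 48 s, if anything falls off the work surface, if the arm or the gripper's body presses on something with over 40 N, if the wrist force passes 120 N, or if a joint passes its speed limit or range.

## Robot

A 6-joint arm with a two-finger parallel gripper is mounted at the origin on a cart in front of the work surface, level with it; the furniture and walls round the work are solid. World frame = base frame: x ahead of the robot, y to its left, z up, the work surface at z = 0. Lengths are in m, angles in rad, forces in N, time in s.
With the tool pointing down it reaches from about 0.325 to 0.775 m from the base axis. Payload 5.5 kg.
Tool frame: the origin (TCP) lies between the finger pads; the fingertips stand 8 mm ahead of it and the grasp point (between the pads) lies 11 mm behind it (tcp_to_tips is the distance from the TCP to the fingertips, in m); z points along the fingers, y is the direction in which the jaws open and shut (so a half turn about z gives the same grasp; the last joint's range is limited). The gripper opens to 88 mm and grips with 3 to 60 N. Pads are 20 mm wide; open, the fingers measure 115 mm over their backs; the gripper's body (75 mm by 178 mm) begins 61 mm behind the grasp point.
Start: joints at [1.14, 0.091, 1.231, -0, 1.82, -0.057], TCP at [0.219, 0.559, 0.231] pointing down, gripper open.
Joint ranges: [-2.87, 2.87], [-0.86, 2.18], [0.17, 2.46], [-1.51, 4.65], [0.06, 2.69], [-2.65, 2.65]. Speed limits (rad/s): [2.57, 2.57, 3.01, 3.14, 3.14, 3.14].

## Interface

Orientations are given as a unit quaternion [w, x, y, z].
In Python, from bench import * gives the robot as it stands. Calls block until the motion is done:
- move_to(position, orientation): joint-space move of the TCP to a pose.
- move_l(position, speed=0.15, orientation=None): straight line of the TCP; orientation=None keeps the orientation; speed is the mean speed in m/s.
- movej(angles): joint-space move.
- gripper_open() and close(): open the fingers fully, or close them until they stop; the grip force is fixed at half the most.
- hold(seconds).
- inverse_kinematics(position, orientation): joint angles nearest the present ones, or None.
- state(): the state.
- get_image(name): name is "scene" or "side" or "wrist"; returns a dict with "frame" (384x512x3 uint8, blue, green, red), "depth" (384x512 float32, m along the optical axis (not along the pixel's ray), 0 where there is no reading), "camera_matrix" (3x3 intrinsics, pixels), "view" (4x4, takes a point from world to camera coordinates). Camera axes: x right, y up, looking along -z (the intrinsics and any distortion apply to the point x, -y, -z); pixel columns grow to the right and rows downward; lengths in m; the calibration is good to about 2 mm. A picture is of the moment at which its call begins.
A pose or a line that the arm cannot do raises IKError and nothing moves.
- job_done(): hands the job in, once; it reports no verdict.
The state is a dict: "time": time; "joint_pos": joint angles; "dq": joint speeds; "joint_torque": joint torques, N m; "ee_pos": TCP position; "ee_rot": TCP orientation; "ft_force": force on the tool from outside, world axes, zero at the start; "moment": the same for the moment, N m; "finger_gap": finger opening in m.
Only numpy, scipy, OpenCV 4.12 (cv2) and the standard library are available. Lean on these libraries where they do the work, as an engineer would, in place of code of your own. Each camera call takes 0.05 s, during which the arm holds its last target.

## Working session

There is one attempt and no reset: what is moved stays moved. The work goes in short steps, each a Python script; the robot and the scene stay as the last script left them, time stands still between calls to the robot, and variables do not carry over. Pictures are saved under pics/ and viewed, and the job is handed in when it is done.

```bash
ls; mkdir -p pics
cat > h.py <<'E'
from bench import *
import numpy as np, cv2
def world(im,u,v,d=None):
    K=im["camera_matrix"];V=im["view"]
    u=np.asarray(u,float);v=np.asarray(v,float)
    if d is None: d=im["depth"][v.astype(int),u.astype(int)]
    x=(u-K[0,2])/K[0,0]*d;y=(v-K[1,2])/K[1,1]*d
    p=np.stack([x,-y,-d,np.ones_like(d)],-1)
    return (p@np.linalg.inv(V).T)[...,:3]
def cloud(im):
    v,u=np.mgrid[0:384,0:512]
    return world(im,u,v)
E
python3 - <<'E'
from h import *
import pickle
d={}
for n in("scene","side","wrist"):
    im=get_image(n);d[n]=im
    cv2.imwrite(f"pics/{n}0.png",im["frame"])
pickle.dump(d,open("d0.pkl","wb"))
s=state();print(s)
E
```

```text
pics
{'time': 0.15, 'joint_pos': array([ 1.14031062e+00,  9.16857733e-02,  1.23159163e+00,  1.84874188e-06,
        1.81977951e+00, -5.67108779e-02]), 'dq': array([ 2.97810628e-03, -3.36568134e-03, -2.88394209e-03,  8.69860843e-05,
        4.20086294e-04, -4.54306004e-04]), 'joint_torque': array([ 1.42297093e-03, -4.47047102e+01, -4.06906736e+01,  6.98591396e-02,
        2.74945790e-02, -1.22975671e-04]), 'ee_pos': array([0.2190021 , 0.55838682, 0.22977665]), 'ee_rot': array([-1.77456265e-04,  1.85801139e-01,  9.82587096e-01, -7.10297473e-04]), 'ft_force': array([-0.1135066 ,  0.11530304,  0.4495042 ]), 'moment': array([ 0.02718467, -0.0127495 , -0.02465269]), 'finger_gap': 0.08766811052564151}
```

View pics/scene0.png

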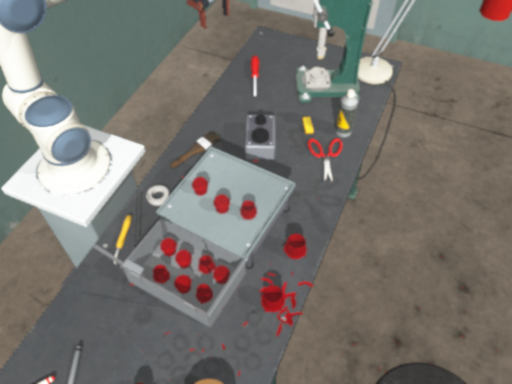

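View pics/side0.png

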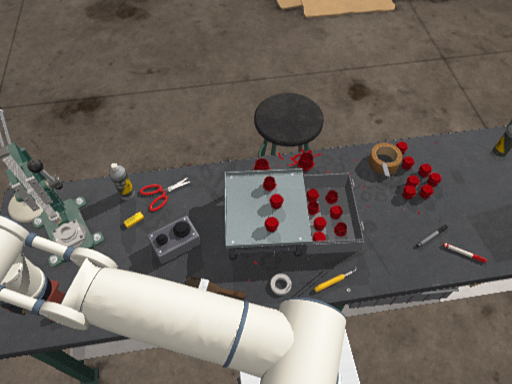

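View pics/wrist0.png

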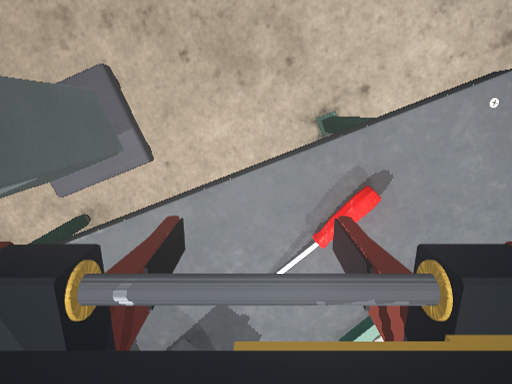

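Run:
```python
from h import *
import pickle
d=pickle.load(open("d0.pkl","rb"))
a=d["scene"]["frame"][110:330,110:320]; b=d["side"]["frame"][150:270,140:370]
cv2.imwrite("pics/c1.png",cv2.resize(a,None,fx=2.7,fy=2.7,interpolation=cv2.INTER_CUBIC))
cv2.imwrite("pics/c2.png",cv2.resize(b,None,fx=3.4,fy=3.4,interpolation=cv2.INTER_CUBIC))
for n in("scene","side"):
    im=d[n];P=cloud(im);F=im["frame"].astype(int)
    ok=im["depth"]>0
    # deck top points
    m=ok&(abs(P[...,2]-0.1)<.004)
    nb,l,s,c=cv2.connectedComponentsWithStats(m.astype(np.uint8))
    for i in range(1,nb):
        if s[i,4]>300:
            q=P[l==i][:,:2].astype(np.float32);print(n,"z.1",s[i],cv2.minAreaRect(q),P[l==i][:,2].mean())
    red=ok&(F[...,2]>90)&(F[...,1]<70)&(P[...,2]>.01)&(P[...,2]<.2)
    nb,l,s,c=cv2.connectedComponentsWithStats(red.astype(np.uint8))
    for i in range(1,nb):
        if s[i,4]>25:
            q=P[l==i];print(n,"red",s[i],c[i].round(),np.median(q,0).round(3),np.percentile(q,[2,98],0).round(3).tolist())
    m=ok&(P[...,2]>.055)&(P[...,2]<.09)
    nb,l,s,c=cv2.connectedComponentsWithStats(m.astype(np.uint8))
    for i in range(1,nb):
        if s[i,4]>100:
            q=P[l==i];print(n,"z.065",s[i],cv2.minAreaRect(q[:,:2].astype(np.float32)),np.median(q[:,2]))
```

```text
scene z.1 [ 157  149  136  110 6767] ((0.5209227800369263, 0.008913874626159668), (0.26189371943473816, 0.2746727466583252), 84.24530792236328) 0.09949725429478093
scene red [251  56   8  20 136] [254.  65.] [0.322 0.639 0.023] [[0.296, 0.592, 0.013], [0.344, 0.681, 0.03]]
scene red [193 178  14  17 185] [200. 185.] [ 0.451 -0.003  0.135] [[0.434, -0.015, 0.107], [0.464, 0.017, 0.141]]
scene red [214 195  15  18 201] [221. 203.] [ 0.528 -0.031  0.135] [[0.51, -0.043, 0.106], [0.541, -0.011, 0.141]]
scene red [241 201  15  18 210] [248. 210.] [ 0.594 -0.014  0.122] [[0.578, -0.032, 0.108], [0.611, 0.002, 0.138]]
scene red [283 233  24  26 438] [295. 246.] [ 0.727 -0.015  0.028] [[0.701, -0.038, 0.012], [0.754, 0.011, 0.054]]
scene red [161 238  15  18 203] [168. 246.] [ 0.427 -0.152  0.04 ] [[0.407, -0.165, 0.012], [0.44, -0.132, 0.046]]
scene red [176 250  15  18 202] [183. 258.] [ 0.48  -0.167  0.04 ] [[0.462, -0.181, 0.011], [0.494, -0.146, 0.046]]
scene red [199 255  31  29 446] [214. 269.] [ 0.569 -0.163  0.034] [[0.521, -0.182, 0.013], [0.603, -0.138, 0.045]]
scene red [153 265 
[... 3620 characters left out ...]
37076748162508), 31.347362518310547) 0.07123118605520373
side z.065 [303 174  61  74 711] ((0.5005784034729004, -0.19348138570785522), (0.18073725700378418, 0.26280835270881653), 83.98118591308594) 0.07529460128861198
side z.065 [114 178  17  14 103] ((0.6944604516029358, 0.465253621339798), (0.026209499686956406, 0.05097228288650513), 21.853639602661133) 0.07292636570375688
side z.065 [ 148  216   51   42 1143] ((0.4856879711151123, 0.31180906295776367), (0.09289852529764175, 0.13981129229068756), 22.771270751953125) 0.0657225987981982
side z.065 [ 57 224  18  16 166] ((0.5547023415565491, 0.6453884840011597), (0.05575259402394295, 0.05551532655954361), 9.8753080368042) 0.061648246139826335
```

```bash
sleep 1; ls pics
```

```text
c1.png
c2.png
scene0.png
side0.png
wrist0.png
```

View pics/c1.png

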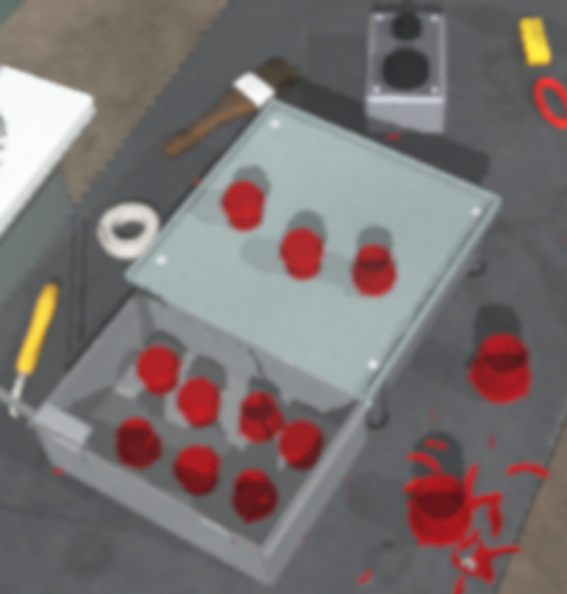

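View pics/c2.png

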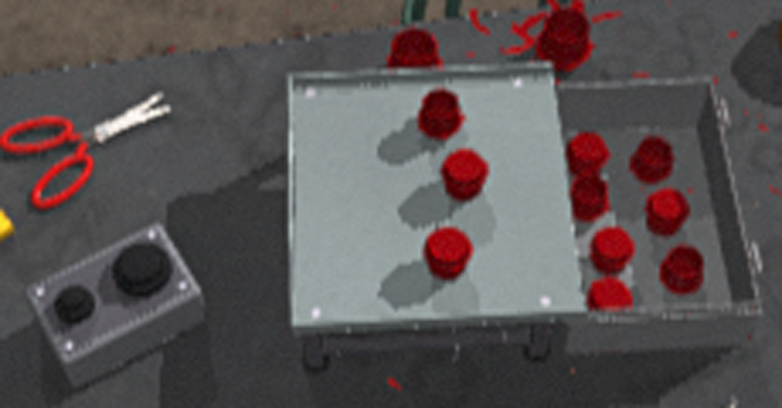

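The reject candidates, in scene-picture pixels:
- **(248,210)**: on the deck, with a dark open mouth and the flange at the bottom. It is the 46 mm size.
- **(295,246) and (272,299)**: bigger mouth-up caps on the bench. These are look-alikes.
- **In the box**: these are the fixed earlier rejects.

Only (248,210) is on the deck and smallest, and the enlarged crops agree. The deck caps at (200,186) and (221,204) have closed tops. In the deck frame the reject is at about (75,-17) mm, which fits the +75 row.

I'll confirm with the wrist camera above it.

```bash
cat >> h.py <<'E'
yaw=np.radians(-5.7); D=np.array([.521,.0095]); ex=np.array([np.cos(yaw),np.sin(yaw)]); ey=np.array([-np.sin(yaw),np.cos(yaw)])
def dk(x,y,z): return np.r_[D+x*ex+y*ey,z]
def down(a): # tool y axis at world angle a (rad)
    t=(a+np.pi/2)/2; return np.array([0,np.cos(t),np.sin(t),0])
E
python3 - <<'E'
from h import *
import pickle
for a in (84.3,-95.7):
    q=inverse_kinematics(dk(.075,-.017,.24),down(np.radians(a)));print(a,q)
move_to(dk(.075,-.017,.25),down(np.radians(84.3)))
hold(.2);im=get_image("wrist");pickle.dump(im,open("w1.pkl","wb"));cv2.imwrite("pics/w1.png",im["frame"]);s=state();print(s["time"],s["ee_pos"],s["joint_pos"])
E
```

```text
84.3 [-8.22805318e-02  7.72648708e-02  1.22871436e+00 -4.44089210e-16
  1.83561342e+00 -1.55359309e+00]
-95.7 [-8.22805318e-02  7.72648708e-02  1.22871436e+00 -4.44089210e-16
  1.83561342e+00  1.58799956e+00]
2.8333 [ 0.59394479 -0.0143768   0.24999301] [-8.14733009e-02  8.00218304e-02  1.20809280e+00  2.44415637e-05
  1.85348335e+00 -1.55355863e+00]
```

View pics/w1.png

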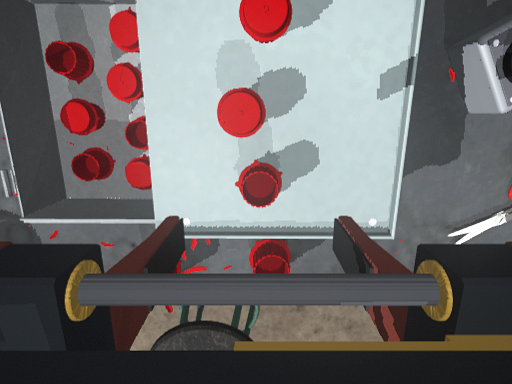

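The wrist picture shows the reject at (261,185): open mouth, with the flange ring and small tabs at its base. The good caps are at (241,112) and (265,15), with closed tops. Next I'll refine the reject's position.

Run:
```python
from h import *
import pickle
im=pickle.load(open("w1.pkl","rb"));P=cloud(im);F=im["frame"].astype(int)
red=(im["depth"]>0)&(F[...,2]>80)&(F[...,1]<70)&(P[...,2]>.103)&(P[...,2]<.2)
nb,l,s,c=cv2.connectedComponentsWithStats(red.astype(np.uint8))
for i in range(1,nb):
    if s[i,4]>60:
        q=P[l==i];print(s[i],c[i].round(),cv2.minEnclosingCircle(q[:,:2].astype(np.float32)),np.percentile(q[:,2],[5,95]))
        w=np.array(cv2.minEnclosingCircle(q[:,:2].astype(np.float32))[0])-D;print(w@ex,w@ey)
m=(abs(P[...,2]-.1)<.004);nb,l,s,c=cv2.connectedComponentsWithStats(m.astype(np.uint8));i=1+s[1:,4].argmax()
q=P[l==i];print(cv2.minAreaRect(q[:,:2].astype(np.float32)),q[:,2].mean())
w=q[:,:2]-D; print("edges",np.percentile(w@ey,[.5,99.5]),np.percentile(w@ex,[.5,99.5]))
# lid/box
m=(P[...,2]>.07)&(P[...,2]<.093);w=P[m][:,:2]-D;print("wall y",np.percentile(w@ey,[1,99]))
```

```text
[ 239    0   53   43 1807] [265.  18.] ((0.444469153881073, 0.005413071718066931), 0.022076522931456566) [0.12681387 0.13879662]
-0.07574653201030204 -0.011667745235170345
[ 218   88   47   49 1819] [241. 112.] ((0.5230708122253418, -0.02411367930471897), 0.021667927503585815) [0.1270668  0.13883888]
0.005399075455677764 -0.033241806267064
[ 236  160   46   47 1450] [260. 184.] ((0.5898467302322388, -0.014474183320999146), 0.023808056488633156) [0.10934347 0.13846002]
0.07088743227895687 -0.017017804631497952
((0.5397263169288635, 0.005360424518585205), (0.25733113288879395, 0.22693727910518646), 84.17332458496094) 0.09962625576865666
edges [-0.12903524  0.12543854] [-0.09296419  0.13150011]
wall y [-0.29453003  0.244482  ]
```

Run:
```python
from h import *
import pickle
o=down(np.radians(84.3))
move_to(dk(.0715,-.017,.17),o)
move_l(dk(.0715,-.017,.1135),speed=.08)
s=state();print(s["time"],s["ee_pos"],s["ft_force"])
close(); hold(.1)
s=state();print(s["time"],s["ee_pos"],s["ft_force"],s["finger_gap"])
im=get_image("wrist");cv2.imwrite("pics/w2.png",im["frame"])
im=get_image("scene");cv2.imwrite("pics/s2.png",cv2.resize(im["frame"][130:330,120:320],None,fx=3,fy=3))
```

```text
4.1083 [ 0.59067414 -0.01455892  0.11393681] [-0.1850869   0.28885158  0.50543598]
4.9667 [ 0.59047693 -0.0144554   0.11354134] [-0.66725274  0.02476929  0.67894201] 0.04506948036367474
```

View pics/w2.png

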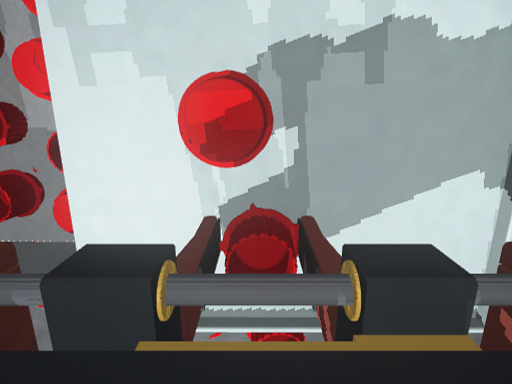

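View pics/s2.png

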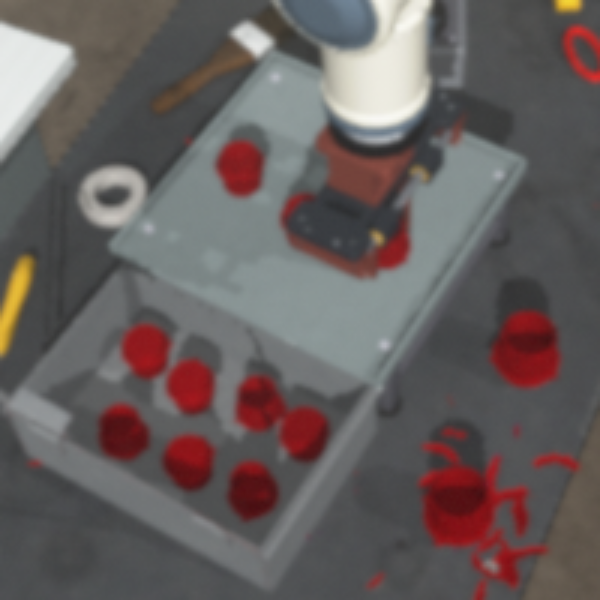

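The wrist picture shows the reject (260,240) between the pads with the gap at 45 mm. The neighbouring good cap (225,118) is undisturbed. Now I'll drag it off the open end at deck height and let go.

Run:
```python
from h import *
move_l(dk(.0715,-.172,.1135),speed=.1)
s=state();print(s["time"],s["ee_pos"],s["ft_force"],s["finger_gap"])
gripper_open(); hold(.2)
s=state();print(s["time"],s["ft_force"],s["finger_gap"])
move_l(dk(.0715,-.165,.22),speed=.2)
im=get_image("wrist");cv2.imwrite("pics/w3.png",im["frame"])
im=get_image("scene");cv2.imwrite("pics/s3.png",cv2.resize(im["frame"][130:330,120:320],None,fx=3,fy=3))
```

```text
6.7667 [ 0.57518379 -0.16820908  0.11349863] [-0.23210029 -0.7432184  -0.69054455] 0.0451596773079411
7.7833 [-0.52017308 -0.15721714  0.58385798] 0.08778188432534172
```

View pics/w3.png

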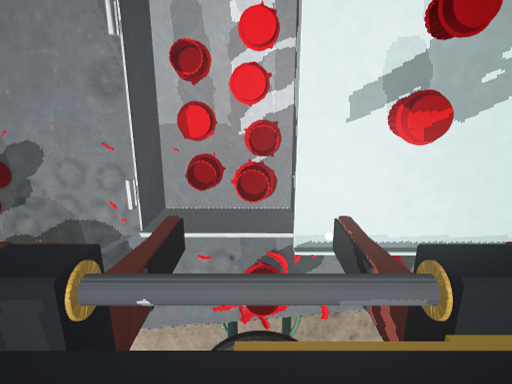

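View pics/s3.png

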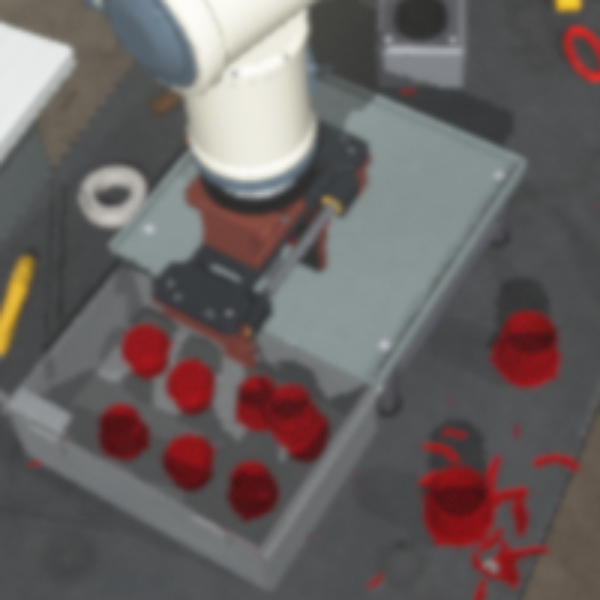

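The reject (wrist 255,183) now stands mouth up on an earlier reject inside the box. Next is the console: close the gripper and take a wrist view from above it.

Run:
```python
from h import *
import pickle
move_to(np.array([.53,.05,.27]),down(np.radians(84.3)))
c=np.array([.486,.310])
for a in (22.6,-157.4,112.6,-67.4):
    print(a,inverse_kinematics(np.r_[c,.2],down(np.radians(a))))
# camera sees ahead; aim so console lies in view
move_to(np.r_[c-.03*np.array([np.cos(.57),np.sin(.57)]),.25],down(np.radians(112.6)))
close();hold(.1)
im=get_image("wrist");pickle.dump(im,open("w4.pkl","wb"));cv2.imwrite("pics/w4.png",im["frame"]);print(state()["time"],state()["finger_gap"])
```

```text
22.6 [ 5.08777787e-01  2.34147331e-02  1.35504426e+00 -4.44089210e-16
  1.76313366e+00  1.14333376e-01]
-157.4 None
112.6 [ 5.08777787e-01  2.34147331e-02  1.35504426e+00 -4.44089210e-16
  1.76313366e+00 -1.45646295e+00]
-67.4 [ 5.08777787e-01  2.34147331e-02  1.35504426e+00 -4.44089210e-16
  1.76313366e+00  1.68512970e+00]
11.95 0.0005436428383884584
```

View pics/w4.png

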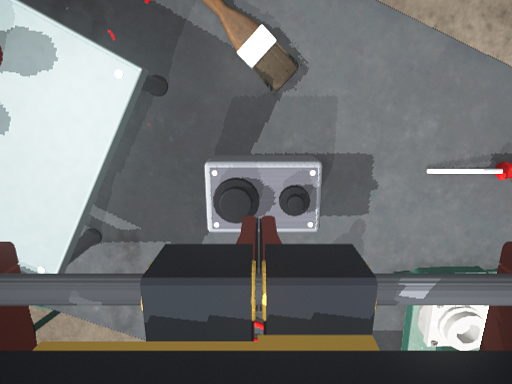

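Run:
```python
from h import *
import pickle
im=pickle.load(open("w4.pkl","rb"));P=cloud(im);F=im["frame"]
cv2.imwrite("pics/c4.png",cv2.resize(F[150:245,195:335],None,fx=5,fy=5,interpolation=cv2.INTER_CUBIC))
z=np.zeros((384,512),bool);z[150:235,195:335]=1
z[205:,238:280]=0
g=np.zeros_like(z)
m=z&(P[...,2]>.055)&(P[...,2]<.1)
r=cv2.minAreaRect(P[m][:,:2].astype(np.float32));print(r)
h,e=np.histogram(P[m][:,2],np.arange(.055,.1,.002));print([(round(a,3),b) for a,b in zip(e,h)])
for t in (.0675,.07,.073,.076,.079):
    k=(m&(P[...,2]>t)).astype(np.uint8);nb,l,s,c=cv2.connectedComponentsWithStats(k)
    for i in range(1,nb):
        if s[i,4]>50:
            q=P[l==i];print(t,s[i],c[i].round(1),cv2.minEnclosingCircle(q[:,:2].astype(np.float32)),np.median(q[:,2]))
```

```text
((0.48546382784843445, 0.3097452223300934), (0.0899830013513565, 0.140077143907547), 22.53756332397461)
[(np.float64(0.055), np.int64(11)), (np.float64(0.057), np.int64(136)), (np.float64(0.059), np.int64(185)), (np.float64(0.061), np.int64(698)), (np.float64(0.063), np.int64(1913)), (np.float64(0.065), np.int64(1962)), (np.float64(0.067), np.int64(52)), (np.float64(0.069), np.int64(35)), (np.float64(0.071), np.int64(23)), (np.float64(0.073), np.int64(47)), (np.float64(0.075), np.int64(480)), (np.float64(0.077), np.int64(570)), (np.float64(0.079), np.int64(29)), (np.float64(0.081), np.int64(18)), (np.float64(0.083), np.int64(41)), (np.float64(0.085), np.int64(414)), (np.float64(0.087), np.int64(455)), (np.float64(0.089), np.int64(5)), (np.float64(0.091), np.int64(0)), (np.float64(0.093), np.int64(0)), (np.float64(0.095), np.int64(0)), (np.float64(0.097), np.int64(0))]
0.0675 [ 213  177   46   46 1380] [233.8 197.3] ((0.49772316217422485, 0.2801506519317627), 0.027074282988905907) 0.08279204687990097
0.0675 [279 185  31  31 752] [294.2 199.7] ((0.4712265133857727, 0.34294337034225464)
[... 376 characters left out ...]
7564468384), 0.026993069797754288) 0.08448842941558798
0.073 [279 186  31  30 718] [294.4 200.3] ((0.4716699719429016, 0.34301966428756714), 0.01808559149503708) 0.07760335246721725
0.076 [ 213  179   46   44 1265] [233.6 198.1] ((0.49763229489326477, 0.27991795539855957), 0.026738010346889496) 0.08577434928938438
0.076 [280 187  30  29 660] [294.6 200.8] ((0.47151410579681396, 0.34272029995918274), 0.017658228054642677) 0.07778228688675529
0.079 [219 186  33  33 713] [233.6 200.6] ((0.49723872542381287, 0.28005504608154297), 0.018863201141357422) 0.0870239416751778
0.079 [287 194  18  18 247] [295.1 202.2] ((0.47095945477485657, 0.3423667848110199), 0.010066081769764423) 0.08663773321330326
```

```bash
ls pics/c4.png
```

```text
pics/c4.png
```

View pics/c4.png

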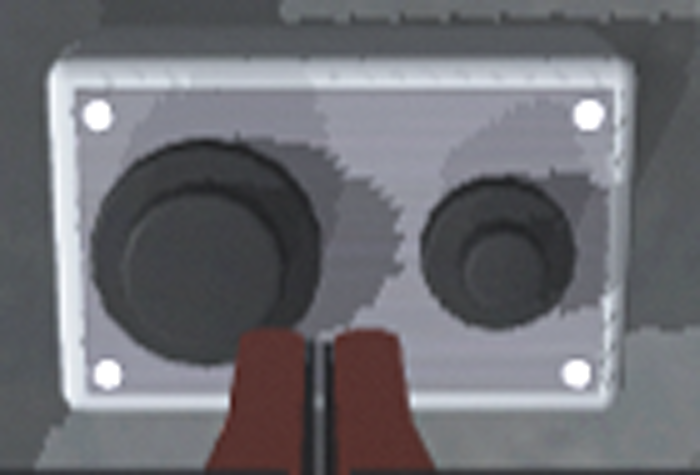

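The enlarged crop shows the big key (left) and the small key. By depth they are at (0.497,0.280) and (0.471,0.342), with tops at z = 0.087. Their radii are 18.9 and 10 mm and they are 67.7 mm apart, which matches the 68 mm given. The housings stop at 0.0775, so there is room for the 6 mm travel.

Run:
```python
from h import *
o=down(np.radians(112.6))
top=.087
def press(x,y):
    move_to(np.array([x,y,.13]),o)
    move_l(np.array([x,y,top+.008+.004]),speed=.1); hold(.1)
    f0=state()["ft_force"][2]
    print("above",state()["ee_pos"],round(f0,2))
    for dz in (.002,.004,.005,.006,.007,.008):
        move_l(np.array([x,y,top+.008-dz]),speed=.03); hold(.08)
        s=state();f=s["ft_force"][2]-f0
        print(dz,s["ee_pos"].round(4),round(f,2))
        if f>9: break
    hold(.15); im=get_image("side")
    move_l(np.array([x,y,.13]),speed=.1); hold(.2)
press(.4972,.280)
print(state()["time"])
```

```text
above [0.49762485 0.28036112 0.10031578] 0.13
0.002 [0.4976 0.2802 0.0936] 1.79
0.004 [0.4975 0.2801 0.0913] 2.65
0.005 [0.4974 0.2801 0.0902] 2.95
0.006 [0.4975 0.2801 0.0898] 6.26
0.007 [0.4975 0.2801 0.0897] 10.44
15.8083
```

The big key reached its end stop: the spring force built up, then rose steeply while the height stayed at 0.0897. Now the small key.

Run:
```python
from h import *
import pickle
o=down(np.radians(112.6))
top=.087
x,y=.471,.3424
im=get_image("wrist");cv2.imwrite("pics/w5.png",im["frame"])
move_to(np.array([x,y,.13]),o)
move_l(np.array([x,y,top+.012]),speed=.1); hold(.1)
f0=state()["ft_force"][2]
for dz in (.002,.004,.005,.006,.007,.008):
    move_l(np.array([x,y,top+.008-dz]),speed=.03); hold(.08)
    s=state();f=s["ft_force"][2]-f0
    print(dz,s["ee_pos"].round(4),round(f,2))
    if f>9: break
hold(.15)
im=get_image("side");cv2.imwrite("pics/sd5.png",cv2.resize(im["frame"][150:270,100:370],None,fx=2.9,fy=2.9))
move_l(np.array([x,y,.13]),speed=.1); hold(.1)
move_l(np.r_[np.array([.486,.310])-.03*np.array([np.cos(.57),np.sin(.57)]),.25],speed=.2)
hold(.2)
im=get_image("wrist");P=cloud(im)
for c in((233,200),(295,202)): print(c,np.median(P[c[1]-4:c[1]+5,c[0]-4:c[0]+5,2]))
move_to(np.array([.35,.45,.3]),o);hold(.2)
for n in("scene","side"):
    im=get_image(n);pickle.dump(im,open(f"f_{n}.pkl","wb"))
    P=cloud(im);F=im["frame"].astype(int)
    red=(im["depth"]>0)&(F[...,2]>80)&(F[...,1]<70)&(P[...,2]>.05)&(P[...,2]<.2)
    nb,l,s,c=cv2.connectedComponentsWithStats(red.astype(np.uint8))
    for i in range(1,nb):
        if s[i,4]>25: q=P[l==i];print(n,c[i].round(),np.median(q,0).round(3),np.percentile(q,[2,98],0).round(3).tolist())
    cv2.imwrite(f"pics/f_{n}.png",cv2.resize(im["frame"][110:330,110:320] if n=="scene" else im["frame"][150:270,140:370],None,fx=2.7,fy=2.7))
print(state()["time"],state()["ft_force"])
```

```text
0.002 [0.4714 0.3426 0.0936] 1.51
0.004 [0.4713 0.3425 0.0914] 2.73
0.005 [0.4712 0.3425 0.0902] 2.94
0.006 [0.4712 0.3425 0.0898] 6.08
0.007 [0.4713 0.3426 0.0897] 10.12
(233, 200) 0.08734358911097034
(295, 202) 0.08697175436836202
scene [200. 185.] [ 0.451 -0.002  0.134] [[0.434, -0.013, 0.106], [0.463, 0.019, 0.141]]
scene [222. 203.] [ 0.528 -0.032  0.135] [[0.511, -0.043, 0.107], [0.542, -0.011, 0.141]]
scene [291. 242.] [ 0.713 -0.027  0.052] [[0.704, -0.036, 0.05], [0.74, 0.005, 0.056]]
scene [217. 268.] [ 0.578 -0.169  0.061] [[0.561, -0.188, 0.051], [0.597, -0.152, 0.081]]
scene [279. 291.] [ 0.745 -0.157  0.052] [[0.719, -0.18, 0.051], [0.752, -0.15, 0.056]]
side [313. 191.] [ 0.584 -0.16   0.055] [[0.561, -0.177, 0.052], [0.594, -0.146, 0.083]]
side [276. 200.] [ 0.519 -0.022  0.137] [[0.504, -0.039, 0.125], [0.538, -0.003, 0.143]]
side [272. 223.] [0.442 0.007 0.136] [[0.426, -0.012, 0.109], [0.461, 0.026, 0.141]]
21.5833 [-1.46951212  0.77262866 -0.89172916]
```

```bash
ls pics
```

```text
c1.png
c2.png
c4.png
f_scene.png
f_side.png
s2.png
s3.png
scene0.png
sd5.png
side0.png
w1.png
w2.png
w3.png
w4.png
w5.png
wrist0.png
```

View pics/f_scene.png

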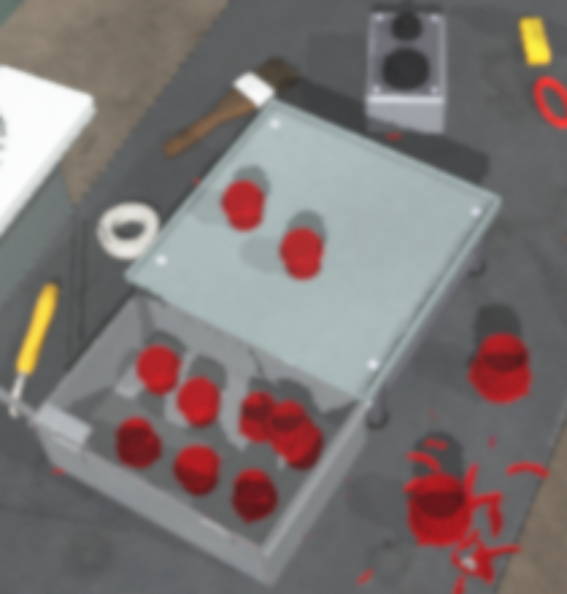

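View pics/f_side.png

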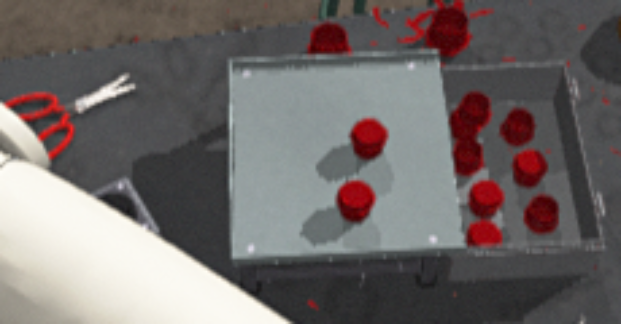

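The pictures show the good caps unmoved at scene (200,185) and (222,203). The reject, at (217,268), stands in the box with its top at about 0.082, which puts its base at about 0.044. Both key tops read 0.087 again, and the robot is clear of everything.

```bash
python3 -c "
from bench import *
job_done()"
```

```text
the job is handed in; nothing more can be done
```

I slid the upside-down cap off the deck into the reject box and logged it on the console. I handed the job in at about 21.6 s of the 48 s; no verdict is reported.

**Reject:** I held the cap between the fingers and slid it along the deck at deck height, never lifting it. I let it go about 40 mm past the open end. It stands at rest on an earlier reject inside the box, with its base about 44 mm above the bench (limit 85 mm).

**Keys:** I pressed the big key to its stop and let it go, then did the same with the small key. Each stopped moving at the bottom with about 10 N on it. Afterwards both key tops read 0.087 m again, so both are up.

**Good caps:** both stand upright within about 1–2 mm of their starting positions, which is as finely as the cameras can measure. The arm was clear of everything at hand-in. No check failed or disagreed.

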